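Drop a used blood tube through the pedal-lid discard bin

TASK

Throw the used blood tube that lies on the bench into the pedal bin: lay it on the bin's feed chute so that it waits against the closed lid, press the pedal firmly down onto its stop, without forcing it, so that the lid rises fully and the tube rolls in, then ease the pedal all the way back up so that the lid settles shut without slamming. Leave the rack, the needle box and the bottle where they are.

Things in the scene. Friction and masses are not known exactly. Their poses are not given: they have to be found in the camera images.
- tube: The used blood tube: clear round tube with a purple cap, 100 mm long, 16 mm across throughout, about 20 g, lying alone on the bench. Origin at its middle, on its axis; its own x runs along the tube towards the cap. It rolls easily and sits with its axis 8 mm above the bench. (The same kind of tubes stand in the rack; leave those.)
- bin: Fixed bench-top pedal bin: white box 138 x 132 mm, 146 mm high, a steel feed chute on its +y side (reaching 180 mm from the centre), a pedal on its -y side (reaching 216 mm). Origin on the bench under the centre of the box; z up, y from pedal to chute. The wall on the chute side is only 125 mm high.
- chute_drop (a point): Where to let the tube go: its axis when lying across the chute (along the bin's x), 58 mm before the lid's edge; released there or up to 10 mm higher it rolls down to the lid's turned-down edge. Chute floor: falls at 16 degrees towards the box, from z = 162 mm at y = 180 mm to 128 mm at y = 63 mm; 130 mm wide along x, sides 22 mm high, upper end open.
- bin_in (a point): Centre of the inner floor of the box, 8 mm above the bench; the inside is 130 mm along x, 124 mm along y.
- lid (a joint): Opening angle of the grey lid, rad: 0 shut, grows as its chute-side edge rises. Hinged on the pedal side (y = -64, z = 148 mm); linked to the pedal, it turns 3 times the pedal's angle, 0.6 to 1.1 with the pedal on its stop. Let go, pedal and lid snap back; lid falling faster than 1.2 rad/s (tread rising faster than 40 mm/s) is a slam.
- lid_edge (a point): Middle of the lid's free upper edge, on the chute side, 126 mm from its hinge. The edge is turned down 21 mm below the lid and holds the tube back.
- pedal: Steel pedal lever on the bin's -y side. Origin on its pivot axis, 78 mm from the bin's centre and 50 mm above the bench; the pivot runs along the bin's x. The lever reaches 138 mm out (its own -y); its own z is up when released.
- tread (a point): Centre of the top of the pedal's level tread, 60 (x) by 66 mm (y), 57 mm above the bench, 105 mm from the pivot. It sinks against a spring (2 to 6 N, rising to 4 to 11 N) until it meets a rubber buffer after 22 to 38 mm; then the force climbs by some 5 N per mm. Home is over 2 N on the buffer for 0.3 s: 13 to 18 N on the tread does it. Over 25 N is forcing it.
- stop: Steel socket of the pedal's stop, 32 mm across, on the bin's base plate under the tread; origin 8 mm above the bench. A rubber buffer in it is screwed to a different height each time: not measured, to be felt through the pedal. The lid's weight differs too, so only the steep climb of force tells.
- rack: Black tube rack, 100 x 170 mm, 105 mm high with its purple-capped tubes; loose. Origin under its centre. Not to be moved.
- needle_box: Open cardboard box of green needle packs, 100 x 170 x 55 mm; loose. Origin under its centre. Not to be moved.
- bottle: White bottle with a blue cap, 64 mm across, 160 mm high; loose. Origin under its centre. Not to be moved.
Not all that is in view belongs to the job. There is more than one size of the tube; the job needs the middle-sized.

How it is judged:
By the outcome, as a careful person would: the job done as asked, in the order asked, and still so for the second after the job is handed in, with the robot touching nothing.
It also fails if it takes over 69 s, if anything falls off the work surface, if the arm or the gripper's body presses on something with over 40 N, if the wrist force passes 120 N, or if a joint passes its speed limit or range.

ROBOT

A 6-joint arm with a two-finger parallel gripper is mounted at the origin on the work surface. World frame = base frame: x ahead of the robot, y to its left, z up, the work surface at z = 0. Lengths are in m, angles in degrees, forces in N, time in s.
With the tool pointing down it reaches from about 0.325 to 0.75 m from the base axis. Payload 7.6 kg.
Tool frame: the origin (TCP) lies midway between the tips of the shut fingers; the grasp point (between the pads) lies 19 mm behind it; z points along the fingers, y is the line along which they close (so a half turn about z gives the same grasp; the last joint's range is limited). The gripper opens to 85 mm and grips with 20 to 120 N. Pads are 22 mm wide; open, the fingers measure 114 mm over their backs; the gripper's body (76 mm by 85 mm) begins 54 mm behind the grasp point. The pads swing forward as they close: fully open they stand 13 mm farther back than shut.
Start: joints at [-4.028, 2.991, 80.254, -0, 96.75, -4.028], TCP at [0.525, 0, 0.231] pointing down, gripper open.
Joint ranges: [-166.34, 166.34], [-52.06, 124.39], [6.96, 135.62], [-60.46, 240.46], [14.63, 156.25], [-167.68, 167.68]. Speed limits (degrees/s): [147.25, 147.25, 172.46, 180, 180, 180].

INTERFACE

Orientations are given as [roll, pitch, yaw] about the fixed x, y, z axes, in that order (R = Rz(yaw) Ry(pitch) Rx(roll)).
In Python, from plant import arm gives the robot as it stands. Calls block until the motion is done:
- arm.move_to(position, orientation): joint-space move of the TCP to a pose.
- arm.servo_line(position, rotation=None, rate=0.15): straight line of the TCP; rotation=None keeps the orientation; rate is the mean speed in m/s.
- arm.move_joints(angles): joint-space move.
- arm.open() and arm.gripper_close(): open the fingers fully, or close them until they stop; the grip force is fixed at half the most.
- arm.pause(seconds).
- arm.ik(position, orientation): joint angles nearest the present ones, or None.
- arm.read_camera(name): name is "scene" or "side" or "wrist"; returns the picture (480x640x3 uint8, red, green, blue); there is no depth.
- arm.camera_info(name): a dict with "intrinsics" (3x3 intrinsics, pixels), "D" ([k1, k2, p1, p2, k3] as OpenCV has them; the pictures are not rectified), "R" (3x3) and "t" (3): a world point X has camera coordinates R X + t. Camera axes: x right, y down, z forward; pixel columns grow to the right and rows downward; lengths in m; the calibration is good to about 2 mm. A picture is of the moment at which its call begins: read the wrist's pose just before it. camera_info takes no time and is no camera call; for the wrist camera it gives the pose at the moment of the call.
A pose or a line that the arm cannot do raises arm.MotionError and nothing moves.
- arm.close_job(): hands the job in; it is judged then, once.
Trained networks look in the newest picture that a camera, given by its name, has taken for a name from the list of things; names that differ only in an ending like _2 or _b are one class to them, and where a whole thing is asked for, a point or a joint stands for the part that bears it (a point fixed in the world has none). Each returns a list of dicts, best first, with "score" (0 to 1); they miss things now and then, are a little off and sometimes report something else, mostly with a low value. They report only what shows in the picture. A call takes as long as a camera call. They do not tell look-alikes from the thing itself.
- arm.search_frame(camera, label): "position" ([column, row] in pixels, amid what is visible of it).
Readings, each from a call of its own:
- arm.get_t(): time.
- arm.get_joints(): joint angles.
- arm.get_qd(): joint speeds.
- arm.get_joint_efforts(): joint torques, N m.
- arm.get_eef_pos(): TCP position.
- arm.get_eef_rot(): TCP orientation.
- arm.get_ft_force(): force on the tool from outside, world axes, zero at the start.
- arm.get_torque(): the same for the moment, N m.
- arm.get_opening(): opening from 0.0 (shut) to 1.0 (fully open).
- arm.get_gripper_force(): force on a finger pad.
Only numpy, scipy, OpenCV 4.12 (cv2) and the standard library are available. Lean on these libraries where they do the work, as an engineer would, in place of code of your own. Each camera call takes 0.05 s, during which the arm holds its last target. There are 200 camera calls.

## Working session

There is one attempt and no reset: what is moved stays moved. The work goes in short steps, each a Python script; the robot and the scene stay as the last script left them, time stands still between calls to the robot, and variables do not carry over. Pictures are saved under pics/ and viewed, at most 10 in all, crops included, and the job is handed in when it is done.

```bash
ls; mkdir -p pics; python3 - <<'E'
from plant import arm
import cv2
for c in ["scene","side"]:
    im=arm.read_camera(c); cv2.imwrite(f"pics/{c}0.png",im[:,:,::-1])
    for l in ["tube","bin","tread","lid","lid_edge","rack","needle_box","bottle","stop","pedal"]:
        print(c,l,[(([round(float(v)) for v in d["position"]]),round(d["score"],2)) for d in arm.search_frame(c,l)][:8])
    i=arm.camera_info(c); print({k:__import__('numpy').round(v,4).tolist() for k,v in i.items()})
print(arm.get_t(),arm.get_eef_rot())
E
```

```text
pics
scene tube [([416, 346], 0.85), ([483, 258], 0.8), ([463, 380], 0.74)]
scene bin [([293, 271], 0.85)]
scene tread [([234, 244], 0.69)]
scene lid [([284, 250], 0.79)]
scene lid_edge [([288, 252], 0.71)]
scene rack [([156, 232], 0.6)]
scene needle_box []
scene bottle [([292, 278], 0.59), ([385, 424], 0.55)]
scene stop []
scene pedal [([237, 242], 0.82)]
{'intrinsics': [[442.8238, 0.0, 318.0293], [0.0, 442.8238, 230.2628], [0.0, 0.0, 1.0]], 'D': [-0.0223, 0.0, 0.0, 0.0, 0.0], 'R': [[-0.6308, 0.7757, -0.0193], [0.5147, 0.3998, -0.7584], [-0.5806, -0.4884, -0.6515]], 't': [0.2889, -0.1407, 1.3955]}
side tube [([294, 407], 0.82), ([473, 382], 0.7)]
side bin [([254, 265], 0.78), ([294, 407], 0.54)]
side tread [([255, 207], 0.71)]
side lid [([250, 238], 0.95)]
side lid_edge [([253, 238], 0.68), ([253, 203], 0.42), ([253, 267], 0.39)]
side rack []
side needle_box [([310, 150], 0.79)]
side bottle [([186, 432], 0.72)]
side stop []
side pedal [([252, 206], 0.78)]
{'intrinsics': [[562.987, 0.0, 307.7039], [0.0, 562.987, 232.9648], [0.0, 0.0, 1.0]], 'D': [-0.1699, 0.0, 0.0, 0.0, 0.0], 'R': [[-0.9887, 0.1491, 0.0128], [0.1008, 0.7267, -0.6795], [-0.1106, -0.6706, -0.7335]], 't': [0.4484, 0.0525, 1.3418]}
1.1 [1.79991055e+02 9.53900490e-05 9.00002753e+01]
```

View pics/scene0.png

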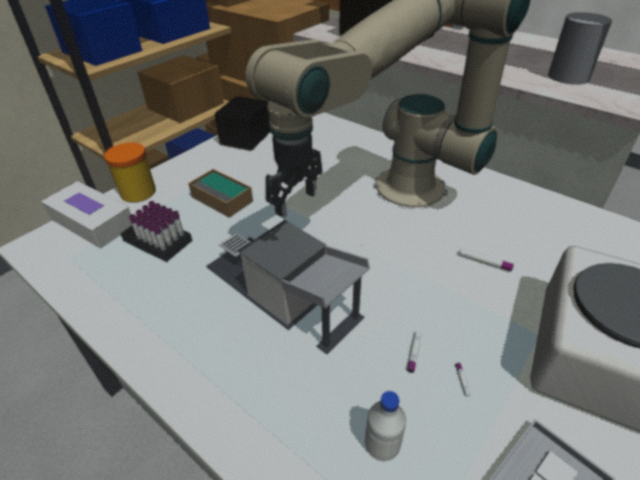

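View pics/side0.png

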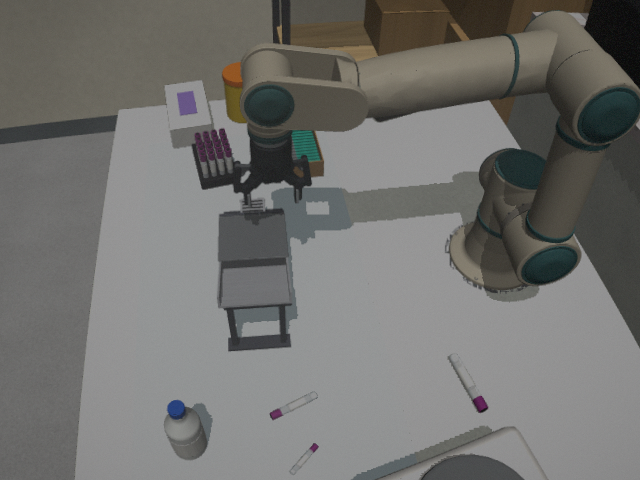

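Candidates: scene (416,346), (483,258), (463,380), which are side (294,405), (468,382), (304,459). The first looks middle-sized. I'll enlarge to confirm it and to read the bin corners.

```bash
cat > h.py <<'E'
import numpy as np, cv2
def ray(info,px):
    K=np.array(info["intrinsics"]);R=np.array(info["R"]);t=np.array(info["t"])
    n=cv2.undistortPoints(np.array([[px]],float),K,np.array(info["D"],float))[0,0]
    return -R.T@t, R.T@np.array([n[0],n[1],1.])
def onz(info,px,z):
    o,d=ray(info,px); return o+d*(z-o[2])/d[2]
def proj(info,X):
    R=np.array(info["R"]);X=np.atleast_2d(X).astype(float)
    return cv2.projectPoints(X,cv2.Rodrigues(R)[0],np.array(info["t"],float),np.array(info["intrinsics"]),np.array(info["D"],float))[0][:,0]
E
python3 - <<'E'
import cv2,numpy as np
s=cv2.imread("pics/side0.png");a=cv2.resize(s[180:360,190:320],None,fx=3,fy=3,interpolation=cv2.INTER_CUBIC)
b=cv2.resize(s[340:480,260:500],None,fx=1.6667,fy=1.6667,interpolation=cv2.INTER_CUBIC)
c=np.zeros((540,800,3),np.uint8);c[:a.shape[0],:390]=a;c[:b.shape[0],400:400+b.shape[1]]=b[:,:400]
sc=cv2.imread("pics/scene0.png")[240:400,395:525];c[240:540,400:644]=cv2.resize(sc,(244,300),interpolation=cv2.INTER_CUBIC)
cv2.imwrite("pics/m1.png",c)
sc=cv2.imread("pics/scene0.png")[205:355,200:385];cv2.imwrite("pics/m2.png",cv2.resize(sc,None,fx=4,fy=4,interpolation=cv2.INTER_CUBIC))
from plant import arm; from h import *
i=arm.camera_info("scene");
for n,p,q,z in [("a",(418,333),(410,371),.008),("b",(460,252),(513,267),.01),("c",(458,364),(467,395),.006)]:
    P,Q=onz(i,p,z),onz(i,q,z);print(n,P.round(3),Q.round(3),np.linalg.norm(P-Q).round(4))
i=arm.camera_info("side");
for n,p,q,z in [("a",(317,395),(270,415),.008),("b",(451,355),(484,410),.01),("c",(317,446),(291,473),.006)]:
    P,Q=onz(i,p,z),onz(i,q,z);print(n,P.round(3),Q.round(3),np.linalg.norm(P-Q).round(4))
E
```

```text
a [0.485 0.302 0.008] [0.576 0.336 0.008] 0.0978
b [0.195 0.262 0.01 ] [0.164 0.39  0.01 ] 0.132
c [0.5   0.404 0.006] [0.553 0.449 0.006] 0.0684
a [0.481 0.303 0.008] [0.576 0.332 0.008] 0.0995
b [0.193 0.257 0.01 ] [0.165 0.388 0.01 ] 0.1336
c [0.497 0.405 0.006] [0.552 0.449 0.006] 0.0699
```

View pics/m1.png

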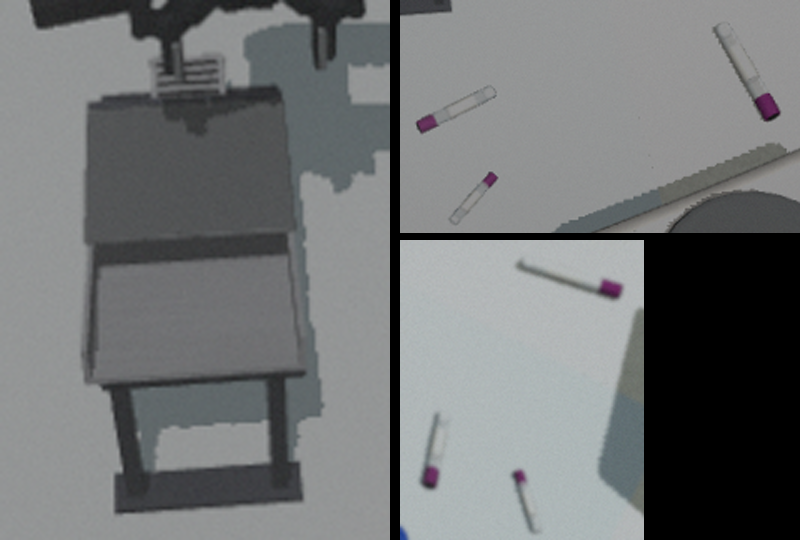

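View pics/m2.png

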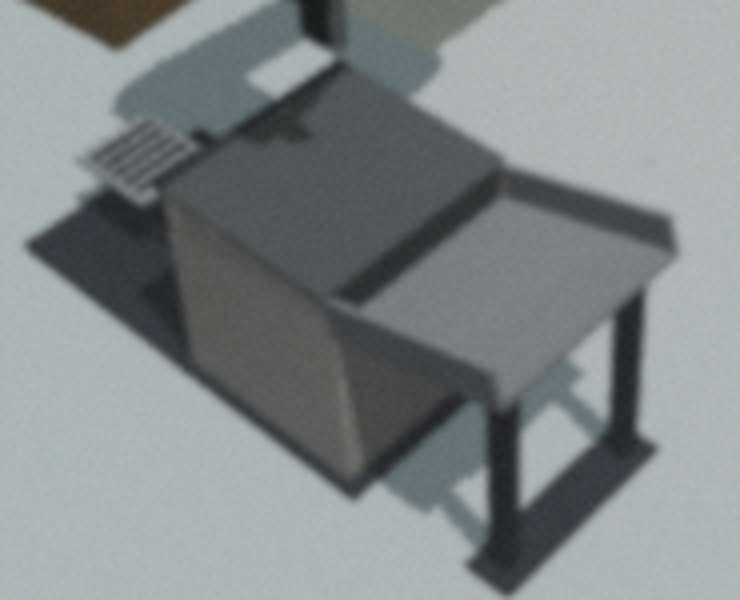

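The middle-sized tube is scene (416,346), which measures about 99 mm; the others are about 133 and 69 mm. It is centred near (0.53, 0.318), with the axis at about 18°. Next I'll fit the bin pose from the lid, chute and tread corners read in the crops.

```bash
python3 - <<'E'
from plant import arm; from h import *
from scipy.optimize import least_squares
A,B=arm.camera_info("scene"),arm.camera_info("side")
S=lambda u,v:(200+u/4,205+v/4); T=lambda u,v:(190+u/3,180+v/3)
m=.069
obj=dict(hp=(m,-.064,.15),hn=(-m,-.064,.15),fn=(-m,.062,.15),fp=(m,.062,.15),cp=(.065,.18,.16),cn=(-.065,.18,.16),tr=(0,-.183,.057))
obs=[(A,'hp',S(165,190)),(A,'hn',S(345,65)),(A,'fn',S(500,165)),(A,'fp',S(335,300)),(A,'cp',S(500,408)),(A,'cn',S(676,256)),(A,'tr',S(138,158)),
(B,'hp',T(87,103)),(B,'fn',T(296,232)),(B,'fp',T(87,243)),(B,'cp',T(90,382)),(B,'cn',T(303,373)),(B,'tr',T(188,75))]
def W(p,k):
    c,s=np.cos(p[2]),np.sin(p[2]);o=obj[k];return np.array([p[0]+c*o[0]-s*o[1],p[1]+s*o[0]+c*o[1],o[2]])
f=lambda p:np.concatenate([proj(i,W(p,k))[0]-q for i,k,q in obs])
r=least_squares(f,[.55,0,0],loss='soft_l1');print(r.x,np.degrees(r.x[2]));print(f(r.x).reshape(-1,2).round(1).tolist())
for k,v in dict(drop=(0,.12,.15),tread=(0,-.183,.057)).items(): obj['z']=v;print(k,W(r.x,'z').round(4))
E
```

```text
[ 0.57195854  0.00092245 -0.05327569] -3.0524720330208686
[[-0.6, -0.6], [-0.3, 0.1], [1.3, -1.0], [-2.5, 0.1], [1.3, -1.2], [-0.5, -0.7], [1.5, -1.3], [0.4, 3.0], [-1.1, 0.5], [-0.2, 1.2], [-0.0, 0.1], [-1.0, -1.6], [-0.3, 2.5]]
drop [0.5783 0.1208 0.15  ]
tread [ 0.5622 -0.1818  0.057 ]
```

```bash
python3 - <<'E'
from plant import arm; from h import *
arm.move_to([.53,.318,.17],[180,0,17.5])
i=arm.camera_info("wrist"); im=arm.read_camera("wrist"); cv2.imwrite("pics/w1.png",im[:,:,::-1])
for d in arm.search_frame("wrist","tube"): print(np.round(d["position"]),round(d["score"],2),onz(i,d["position"],.008).round(4))
print(proj(i,[[.483,.302,.008],[.576,.334,.008]]).round(), arm.get_joints(),arm.get_t(),arm.get_ft_force())
E
```

```text
[197. 188.] 0.63 [0.5255 0.4255 0.008 ]
[325. 217.] 0.59 [0.5342 0.3163 0.008 ]
[[323. 274.]
 [320. 163.]] [ 2.74771214e+01  1.93965489e+01  6.85746208e+01 -4.06988587e-03
  9.20029945e+01  1.00010539e+02] 2.7917 [ 0.20792382 -0.76498795 -0.16769464]
```

View pics/w1.png

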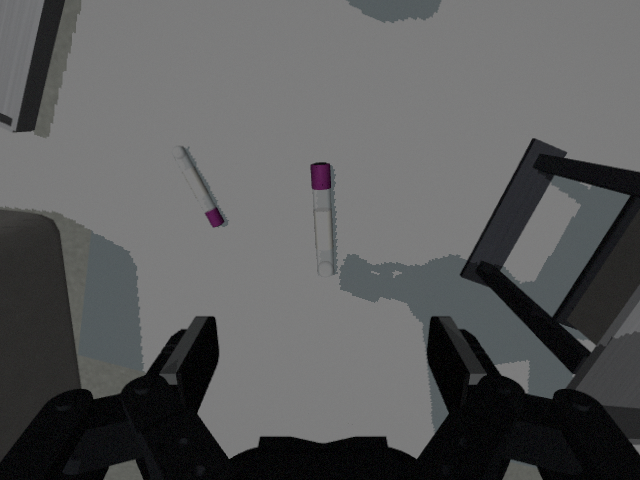

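The wrist view shows the middle tube from (320,163) at the cap to (325,274), as predicted, with the small one at (200,187). Grasping.

```bash
python3 - <<'E'
from plant import arm; from h import *
arm.move_to([.53,.317,.06],[180,0,17])
arm.servo_line([.53,.317,.003],rate=.08)
arm.gripper_close()
print(arm.get_opening(),arm.get_gripper_force(),arm.get_ft_force())
arm.servo_line([.53,.317,.10],rate=.15)
arm.servo_line([.53,.317,.24],rate=.3)
print(arm.get_opening(),arm.get_gripper_force(),arm.get_ft_force())
# above drop
arm.move_to([.578,.121,.24],[180,0,-3.05])
i=arm.camera_info("wrist"); im=arm.read_camera("wrist"); cv2.imwrite("pics/w2.png",im[:,:,::-1])
p=np.array([.572,.001]);c,s=np.cos(-.0533),np.sin(-.0533)
w=lambda x,y,z:[p[0]+c*x-s*y,p[1]+s*x+c*y,z]
print(proj(i,[w(.069,.062,.15),w(-.069,.062,.15),w(.065,.18,.162),w(-.065,.18,.162)]).round(),arm.get_t())
E
```

```text
0.16244084543539297 58.137457966804504 [-0.38299295 -0.62292807  2.09786137]
0.16205290217187288 57.96678900718689 [ 0.08541996  0.27460241 -1.4163622 ]
[[420. 142.]
 [404. 338.]
 [222. 150.]
 [238. 342.]] 7.1083
```

View pics/w2.png

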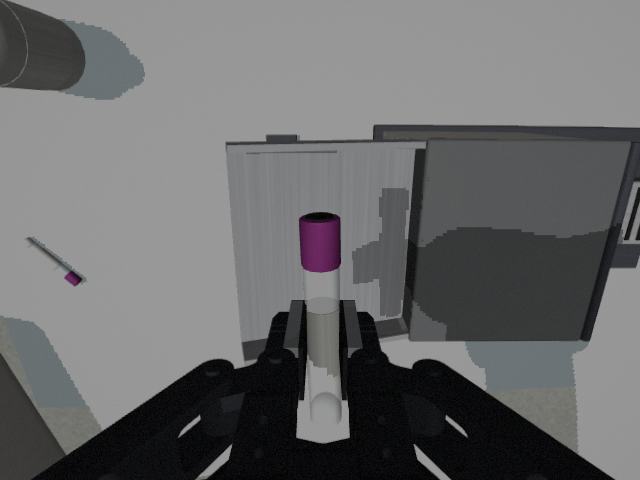

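The lid edge at columns 427→409 sits about 6 px (4 mm) further towards −y than fitted, so I'm shifting the bin estimate to y = −0.003. Placing.

```bash
python3 - <<'E'
from plant import arm; from h import *
arm.servo_line([.578,.1175,.175],rate=.12)
arm.servo_line([.578,.1175,.156],rate=.05)
print(arm.get_ft_force())
arm.open()
arm.servo_line([.578,.1175,.27],rate=.15)
i=arm.camera_info("wrist"); im=arm.read_camera("wrist")
for n in("scene","side"): cv2.imwrite(f"pics/{n}2.png",arm.read_camera(n)[:,:,::-1])
cv2.imwrite("pics/w3.png",im[:,:,::-1])
print(arm.get_t())
E
```

```text
[-1.04130657 -0.19209727 -0.57933383]
10.0833
```

View pics/w3.png

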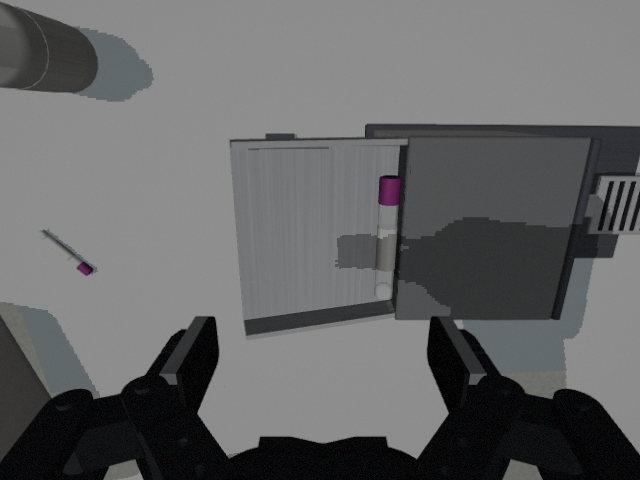

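The tube now lies against the lid, at columns 377–400 and rows 176–300. On to the pedal, after checking clearance to the rack and box.

```bash
python3 - <<'E'
from plant import arm; from h import *
i=arm.camera_info("side")
for n,q,z in [("rack base corners",(204,187),0),("",(238,178),0),("rackcaps",(213,132),.1),("rackcaps near",(222,165),.1),("nb near L",(298,177),.0),("nb nearR",(324,175),.0)]: print(n,onz(i,q,z).round(3))
arm.servo_line([.578,.1175,.30],rate=.2)
arm.gripper_close()
arm.move_to([.562,-.186,.20],[180,0,87])
i=arm.camera_info("wrist"); im=arm.read_camera("wrist"); cv2.imwrite("pics/w4.png",im[:,:,::-1])
for l in("tread","rack","needle_box"):
  for d in arm.search_frame("wrist",l): print(l,np.round(d["position"]),round(d["score"],2),onz(i,d["position"],.057).round(4))
print(arm.get_t(),arm.get_ft_force(),proj(i,[[.562,-.186,.057]]).round())
E
```

```text
rack base corners [ 0.683 -0.336  0.   ]
 [ 0.59  -0.359  0.   ]
rackcaps [ 0.645 -0.44   0.1  ]
rackcaps near [ 0.627 -0.3    0.1  ]
nb near L [ 0.429 -0.34   0.   ]
nb nearR [ 0.358 -0.339  0.   ]
tread [322.  18.] 0.52 [ 0.5708 -0.0388  0.057 ]
rack [420. 352.] 0.76 [ 0.6464 -0.3113  0.057 ]
13.1667 [0.14463058 0.26084185 1.03477805] [[321. 226.]]
```

View pics/w4.png

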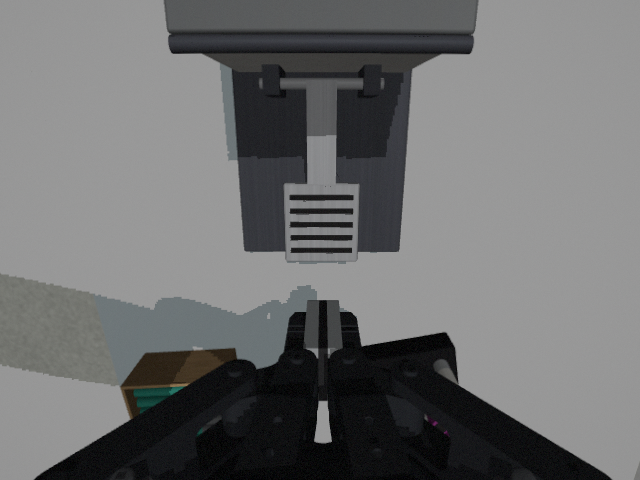

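```bash
cat > press.py <<'E'
from plant import arm; from h import *
i=arm.camera_info("wrist"); print("cam",-np.array(i["R"]).T@np.array(i["t"]))
x,y=.562,-.185
arm.servo_line([x,y,.075],rate=.12); arm.pause(.2)
b=np.mean([arm.get_ft_force()[2] for _ in range(5)]); print("base",b)
log=[];z=.060; F=0;hist=[]
def f(): return float(np.mean([arm.get_ft_force()[2] for _ in range(3)])-b)
while z>.010:
    arm.servo_line([x,y,z],rate=.02); F=f(); log.append((round(z*1e3,1),round(F,1)))
    if F>15: break
    z-=.002 if (z>.036 and F<12) else (.001 if F<11 else .0005)
print(log, arm.get_t())
cv2.imwrite("pics/scene3.png",arm.read_camera("scene")[:,:,::-1])
for _ in range(5): arm.pause(.2); print(round(f(),1),end=" ")
im=arm.read_camera("side"); cv2.imwrite("pics/side3.png",im[:,:,::-1])
print(arm.get_t(),arm.get_eef_pos())
E
python3 press.py; python3 - <<'E'
import cv2,numpy as np
a=cv2.imread("pics/side3.png")[150:370,150:350];b=cv2.imread("pics/scene3.png")[150:370,190:390]
cv2.imwrite("pics/m3.png",cv2.resize(np.hstack([a,b]),None,fx=2,fy=2,interpolation=cv2.INTER_CUBIC))
E
```

```text
cam [ 0.56767459 -0.10158422  0.34373616]
base -0.752184683860514
[(60.0, -0.1), (58.0, 0.7), (56.0, 0.8), (54.0, 4.2), (52.0, 3.6), (50.0, 4.8), (48.0, 5.7), (46.0, 5.6), (44.0, 5.7), (42.0, 6.2), (40.0, 5.7), (38.0, 7.2), (36.0, 7.1), (35.0, 7.0), (34.0, 7.6), (33.0, 7.9), (32.0, 8.4), (31.0, 7.8), (30.0, 8.5), (29.0, 7.9), (28.0, 10.6), (27.0, 14.6), (26.5, 16.0)] 20.9583
16.7 16.3 16.6 16.1 16.3 22.0583 [ 0.56263005 -0.18402669  0.02849563]
```

View pics/m3.png

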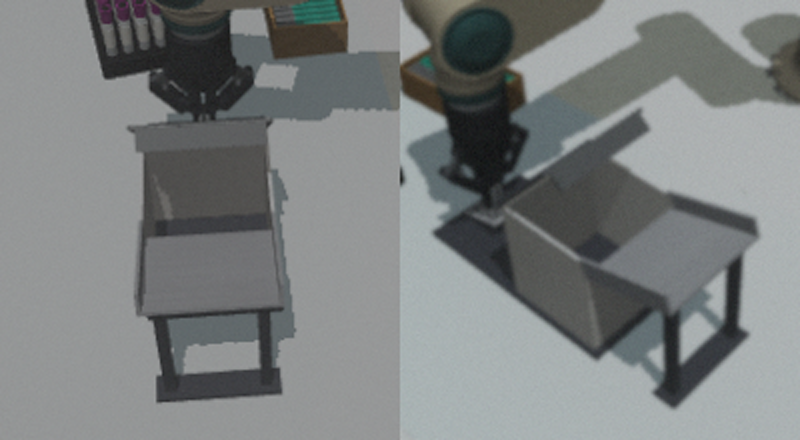

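The buffer was felt at about 28 mm and 16 N was held for 1 s. The lid is up and the chute is empty. Easing the pedal back.

```bash
python3 - <<'E'
from plant import arm; from h import *
x,y=.562,-.185
arm.servo_line([x,y,.050],rate=.012)
arm.servo_line([x,y,.064],rate=.008)
arm.pause(.3); print(arm.get_ft_force()[2],arm.get_eef_pos())
arm.servo_line([x,y,.22],rate=.12)
arm.pause(.3)
a=arm.read_camera("side")[150:370,150:350];b=arm.read_camera("scene")[150:370,190:390]
cv2.imwrite("pics/m4.png",cv2.resize(np.hstack([a,b])[:,:,::-1],None,fx=2,fy=2,interpolation=cv2.INTER_CUBIC))
print(arm.get_t())
E
```

```text
-0.15341585828748794 [ 0.56199214 -0.184995    0.06399765]
28.2167
```

View pics/m4.png

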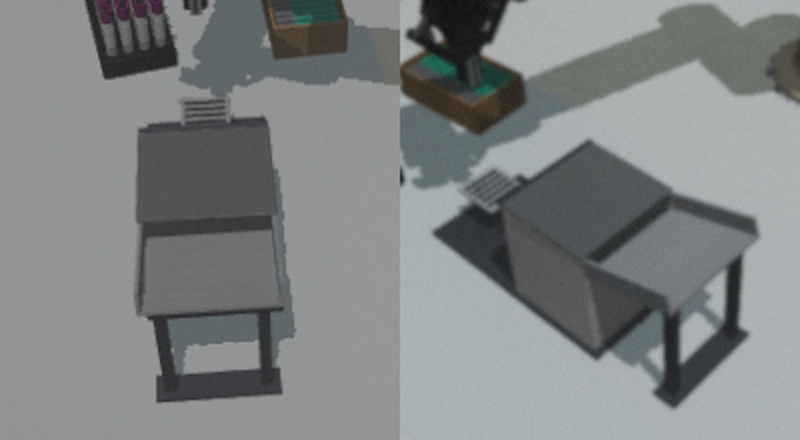

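The lid is shut, the pedal is up, the chute is empty and the arm is clear.

```bash
python3 -c "
from plant import arm
print(arm.close_job())"
```

```text
the job is handed in; nothing more can be done
None
```

The job is handed in: the middle-sized tube rolled off the chute when the lid opened (last camera views show the chute empty), the pedal was held on its stop at about 16 N for 1 s, then eased up slowly until the lid was shut; the rack, needle box and bottle were not touched.

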